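# Wedge the rocking hotplate stirrer

## Robot

A 7-joint arm with a two-finger parallel gripper is mounted at the origin on the work surface. World frame = base frame: x ahead of the robot, y to its left, z up, the work surface at z = 0. Lengths are in m, angles in rad, forces in N, time in s.
With the tool pointing down it reaches from about 0.4 to 0.85 m from the base axis. Payload 10.4 kg.
Tool frame: the origin (TCP) lies midway between the tips of the shut fingers; the grasp point (between the pads) lies 19 mm behind it; z points along the fingers, y is the direction in which the jaws open and shut (so a half turn about z gives the same grasp; the last joint's range is limited). The gripper opens to 85 mm and grips with 20 to 120 N. Pads are 22 mm wide; open, the fingers measure 114 mm over their backs; the gripper's body (76 mm by 85 mm) begins 54 mm behind the grasp point. The pads swing forward as they close: fully open they stand 13 mm farther back than shut.
Start: joints at [-1.136, 0.332, -0.065, 1.46, 0.022, 1.35, -0.088], TCP at [0.276, 0.561, 0.231] pointing down, gripper open.
Joint ranges: [-2.6, 2.6], [-0.5, 2.12], [-1.47, 1.34], [0.16, 2.42], [-1.27, 4.41], [0.06, 2.06], [-2.6, 2.6]. Speed limits (rad/s): [2.22, 2.22, 2.79, 2.79, 3.14, 3.14, 3.14].

## Interface

Orientations are given as a unit quaternion [x, y, z, w].
In Python, from workcell import manip, viewer gives the robot as it stands.
- The arm moves only by the tool move_arm, never from a script. Its argument "deltas" is a list of rows, each a list of 7 numbers: the shift along the tool's x, y, z in m, then the turn, a rotation vector about the tool's x, y, z in degrees, then the opening, from -1 (shut) to 1 (fully open). In form: [[dx, dy, dz, wx, wy, wz, gripper], ...]. A call has 1 to 10 rows; each row shifts and turns the commanded pose from where the row before left it, along the tool's axes as they then stand; what a row does not reach is not made up. A row lasts 1/8 s, in which the tool goes at most 62.5 mm and 10.7 degrees, less where a joint would pass 70% of its speed; a pose out of reach is approached as far as the arm can. A call with a gripper value outside its range is refused whole. The fingers move at their own pace and stop on an object; "force" is the grip in N (left out, the last holds). Time passes only in rows, so rows that do not move let the fingers close. It gives the time, the measured TCP pose, the force and the opening at its end, in the units of the state.
- manip.get_obs(): the state, without advancing time (a new reading comes with each control period).
- viewer.camera(name): name is "scene" or "top" or "wrist"; returns (picture, depth): 480x640x3 uint8, red, green, blue; 480x640 float32, m along the optical axis (not along the pixel's ray), 0 where there is no reading.
- viewer.calibration(name): a dict with "fx", "fy", "cx", "cy" (pixels), "R" (3x3) and "t" (3): a world point X has camera coordinates R X + t; the wrist camera has in their place "T_tool_cam" (4x4, takes a point from camera to tool coordinates, whose origin is the TCP and whose axes are the flange's). Camera axes: x right, y down, z forward; pixel columns grow to the right and rows downward; lengths in m; the calibration is good to about 2 mm. A picture is of the moment at which its call begins: read the wrist's pose just before it. calibration takes no time and is no camera call.
- manip.hand_in(): hands the job in, once; it reports no verdict.
The state is a dict: "clock": time; "joint_pos": joint angles; "joint_velocities": joint speeds; "tau": joint torques, N m; "position": TCP position; "ee_rot": TCP orientation; "ft_force": force on the tool from outside, world axes, zero at the start; "torque": the same for the moment, N m; "grip_width": opening from 0.0 (shut) to 1.0 (fully open).
Only numpy, scipy, OpenCV 4.12 (cv2) and the standard library are available. Lean on these libraries where they do the work, as an engineer would, in place of code of your own. Each camera call takes 0.05 s, during which the arm holds its last target.

## Task

The hotplate stirrer rocks because the rubber pad is gone from its foot at the front right corner (robot's view). With your fingertips only, push the orange wedge along the bench, thin end first, under that bare foot until it is just snug: pressed down at that corner, the stirrer must stand level and no longer rock, so test it by pressing and nudge the wedge again as needed. Do not take the wedge between the fingers or lift it, do not shove the stirrer away or disturb anything else, and finish while still pressing a fingertip firmly down on the stirrer's top over that corner.

Things in the scene. Friction and masses are not known exactly. Their poses are not given: they have to be found in the camera images.
- stirrer: Hotplate stirrer: pale grey box, 230 mm deep (x), 190 wide (y), about 2.4 kg, white plate on top, two black knobs in front. Origin at bench level under its centre; x points from its front (the robot's side) to its back, y to its left, z up. Underside 18 mm, flat top deck 84 mm above the bench. Round rubber feet 18 mm high at (85, -70), (85, 70), (-85, 70) mm; it stands level on these three.
- corner (a point): Place to press: point on the stirrer's top deck straight above the bare stud, at (-85, -70, 84) mm of the stirrer, 84 mm above the bench when level; 30 mm from the front edge, 25 mm from the right side, 40 mm in front of the white plate (150 mm square, 16 mm higher than the deck). A press of 1 to 2 N here rocks the unwedged stirrer.
- foot (a point): Point fixed to the stirrer at bench level straight below its bare foot, at (-85, -70, 0) mm of the stirrer. The foot is a round-ended steel stud 16 mm thick that stops 4 to 9 mm above the bench, different each time. With the wedge sliding free the push is 1 N or so; once snug under the stud it rises to several N, and pushing on from there swings the stirrer away.
- wedge: Loose orange plastic wedge, 130 mm long (x), 46 mm wide (y), 90 g; 22 mm high at the thick end, falling evenly to 2 mm at the thin end. Origin at the centre of its underside; x points to the thin end, z up. It lies flat to the right of the stirrer with the thin end pointing roughly at the bare stud.
- dish: Low glass dish on the ceramic plate, 94 mm wide and 42 mm high; origin at the centre of its underside. Leave it alone.
- jar_a: Small white jar with a black cap, 44 mm wide, 52 mm high, to the right of the stirrer; origin under its centre. Leave it alone.
- jar_b: Small white jar with a black cap, 44 mm wide, 52 mm high, in front of the stirrer; origin under its centre. Leave it alone.
- wash_bottle: Plastic wash bottle with a red cap and bent spout, 70 mm wide, 205 mm high; origin under its centre. Leave it alone.
- flask: Stoppered conical glass flask, 84 mm wide, 142 mm high; origin under its centre. Leave it alone.
- beaker: Glass beaker, 72 mm wide, 85 mm high; origin under its centre. Leave it alone.
Not all that is in view belongs to the job. Of the things that look like the wedge, take the one that is nearest to the robot's base at the start.

How it is judged:
By the outcome, as a careful person would: the job done as asked, in the order asked, and still so for the second after the job is handed in, while the arm keeps its last pose, push and grip.
It also fails if it takes over 56 s, if anything falls off the work surface, if the arm or the gripper's body presses on something with over 40 N, if the wrist force passes 120 N, or if a joint passes its speed limit or range.

## Working session

There is one attempt and no reset: what is moved stays moved. The work goes in short steps, Python scripts to look and compute and a tool call to move; the robot and the scene stay as the last step left them, time stands still between calls to the robot, and variables do not carry over. Pictures are saved under pics/ and viewed, and the job is handed in when it is done.

Besides the shell and the picture viewer there is one more tool, called after "Request:" in YAML: its name, and indented under it one key for each argument. move_arm: Moves the arm, as the interface text tells. Its arguments: {"type":"object","properties":{"deltas":{"type":"array"},"force":{"type":"number"}},"required":["deltas"]}

```bash
ls; mkdir -p pics
cat > h.py <<'E'
import numpy as np, cv2
from workcell import manip, viewer
from scipy.spatial.transform import Rotation as R
def shot(n,f):
    o=manip.get_obs(); p,d=viewer.camera(n); cv2.imwrite(f'pics/{f}.png',p[:,:,::-1]); np.savez(f'pics/{f}.npz',p=p,d=d,pos=o['position'],q=o['ee_rot']); return p,d,o
def world(n,d,o,us,vs,z=None):
    c=viewer.calibration(n); us=np.asarray(us);vs=np.asarray(vs)
    Z=d[vs.astype(int),us.astype(int)]
    P=np.stack([(us-c['cx'])/c['fx']*Z,(vs-c['cy'])/c['fy']*Z,Z],-1)
    if 'R' in c: return (P-np.array(c['t']))@np.array(c['R'])
    T=np.array(c['T_tool_cam']); P=P@T[:3,:3].T+T[:3,3]
    return P@R.from_quat(o['ee_rot']).as_matrix().T+np.array(o['position'])
E
python3 - <<'E'
from h import *
o=manip.get_obs(); print(o)
shot('scene','s0'); shot('top','t0')
for n in('scene','top'): print(viewer.calibration(n))
print(viewer.calibration('wrist'))
E
```

```text
pics
{'clock': 0.0, 'joint_pos': array([-1.13563563,  0.33285943, -0.06468352,  1.46097654,  0.02161471,
        1.34990226, -0.08849996]), 'joint_velocities': array([ 0.00051208, -0.00125894,  0.00015968,  0.0023287 ,  0.00067187,
        0.00080891, -0.00039989]), 'tau': array([ 5.16837154e-04, -6.25454879e+01,  4.92070033e-02, -3.91586566e+01,
        1.62239018e-02,  1.00985711e-02, -3.61251159e-05]), 'position': array([0.27605888, 0.56029214, 0.23050686]), 'ee_rot': array([ 2.26882565e-01,  9.73921853e-01, -7.14705996e-04, -1.20898702e-04]), 'ft_force': array([-0.52478264, -0.19049116,  0.48087468]), 'torque': array([ 0.04524708, -0.01407978,  0.03640981]), 'grip_width': 0.9999818587983567}
{'fx': 623.8013929852344, 'fy': 623.8013929852344, 'cx': 325.0498728304327, 'cy': 242.19603001313146, 'R': array([[ 0.61729292,  0.78672897, -0.00264338],
       [ 0.44083531, -0.34867261, -0.82709832],
       [-0.65162388,  0.50939664, -0.56205104]]), 't': array([-0.35948882, -0.19462479,  1.78751218])}
{'fx': 487.1880347591476, 'fy': 487.1880347591476, 'cx': 313.70533038229576, 'cy': 241.1907493778763, 'R': array([[ 2.03699858e-04, -9.99610502e-01,  2.79070443e-02],
       [-9.83340058e-01, -5.27304200e-03, -1.81698996e-01],
       [ 1.81775379e-01, -2.74051025e-02, -9.82958123e-01]]), 't': array([-0.02824956,  0.5770775 ,  1.01063974])}
{'fx': 418.54589151091864, 'fy': 418.54589151091864, 'cx': 322.6736559978592, 'cy': 238.50754675686363, 'T_tool_cam': array([[-1.35039101e-03, -9.58551828e-01, -2.84915021e-01,
         7.24886322e-02],
       [ 9.99999062e-01, -1.35987917e-03, -1.64523029e-04,
        -7.77505835e-04],
       [-2.29746151e-04, -2.84914976e-01,  9.58552765e-01,
        -1.43066323e-01],
       [ 0.00000000e+00,  0.00000000e+00,  0.00000000e+00,
         1.00000000e+00]])}
```

View pics/s0.png

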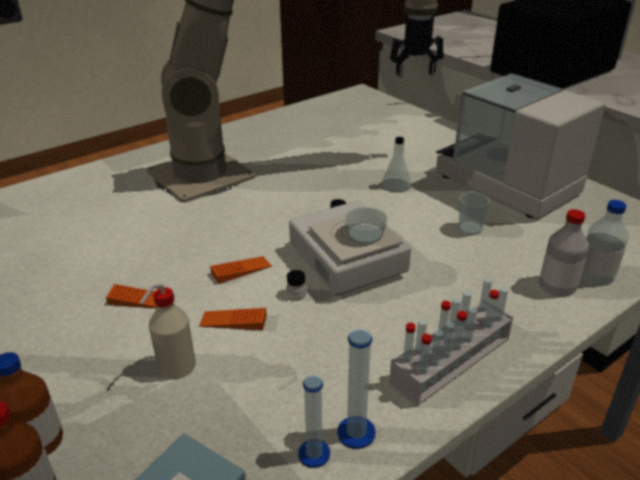

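View pics/t0.png

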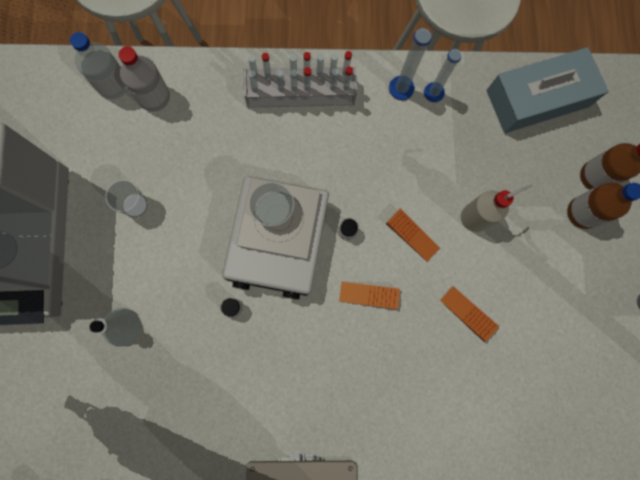

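The top view shows the stirrer centred near (278,235) and its front right corner near (316,290). Three orange wedges lie at (370,295), (413,235) and (470,313). The first looks nearest to the base, so I'll measure it.

```bash
cat > m.py <<'E'
from h import *
class O: pass
f=np.load('pics/t0.npz'); p,d=f['p'],f['d']
hsv=cv2.cvtColor(p,cv2.COLOR_RGB2HSV)
m=((hsv[...,0]<15)&(hsv[...,1]>170)&(hsv[...,2]>90)).astype(np.uint8)
n,l,s,c=cv2.connectedComponentsWithStats(m)
for i in range(1,n):
    if s[i,4]<300: continue
    v,u=np.nonzero(l==i); W=world('top',d,None,u,v); ok=d[v,u]>0;W=W[ok]
    if W[:,0].mean()>1 : continue
    r=cv2.minAreaRect(W[:,:2].astype(np.float32)*1000)
    A=np.c_[W[:,:2]-W[:,:2].mean(0),np.ones(len(W))]; k=np.linalg.lstsq(A,W[:,2],rcond=None)[0]
    print(c[i],s[i,4],W.mean(0).round(4),'dist',np.hypot(*W[:,:2].mean(0)).round(3),r,'slope',k.round(3), 'z pct',np.percentile(W[:,2],[2,50,98]).round(4))
# stirrer: points at height 75..95mm 
vv,uu=np.mgrid[150:310,200:350]; W=world('top',d,None,uu.ravel(),vv.ravel())
for a,b in((.075,.092),(.093,.108)):
    k=(W[:,2]>a)&(W[:,2]<b); r=cv2.minAreaRect(W[k][:,:2].astype(np.float32)*1000); print(a,k.sum(),r,cv2.boxPoints(r).round(1).tolist(),np.median(W[k][:,2]))
big=cv2.resize(p[150:350,200:500],None,fx=2.6,fy=2.6,interpolation=cv2.INTER_CUBIC); cv2.imwrite('pics/t0z.png',big[:,:,::-1])
# bench
u=np.array([350,300,400,250]);v=np.array([350,350,340,370]);print(world('top',d,None,u,v))
E
python3 m.py
```

```text
[412.53798768 234.6386037 ] 974 [ 0.6013 -0.2543  0.0115] dist 0.653 ((600.519775390625, -255.50613403320312), (125.30792236328125, 43.767601013183594), 47.332706451416016) slope [0.108 0.113 0.011] z pct [0.0007 0.0117 0.0219]
[369.91025641 295.08382643] 1014 [ 0.4633 -0.1532  0.0113] dist 0.488 ((462.8829650878906, -152.26068115234375), (124.04914855957031, 41.94532012939453), 82.85787963867188) slope [-0.024 -0.156  0.011] z pct [0.0007 0.0116 0.0216]
[469.48566308 313.96236559] 1116 [ 0.422  -0.3751  0.0115] dist 0.565 ((423.2734375, -373.29888916015625), (126.16985321044922, 45.420982360839844), 45.40543746948242) slope [-0.118 -0.102  0.012] z pct [0.0005 0.0117 0.0222]
0.075 4308 ((588.8534545898438, 54.53815460205078), (189.57589721679688, 230.95382690429688), 79.4747085571289) [[458.0, -17.600000381469727], [685.0999755859375, -59.70000076293945], [719.7000122070312, 126.5999984741211], [492.6000061035156, 168.8000030517578]] 0.08165672334791928
0.093 4257 ((618.9005126953125, 49.10872268676758), (150.1772918701172, 150.8745574951172), 79.57963562011719) [[531.0999755859375, -11.100000381469727], [679.5, -38.400001525878906], [706.7000122070312, 109.30000305175781], [558.2999877929688, 136.60000610351562]] 0.09883111630248743
[[ 0.34323178 -0.10790054  0.00474982]
 [ 0.34293138  0.00200247 -0.00584192]
 [ 0.36458044 -0.22115719 -0.00530142]
 [ 0.30049239  0.11096085 -0.00207305]]
```

```bash
python3 -c "
import cv2;p=cv2.imread('pics/s0.png');cv2.imwrite('pics/s0z.png',cv2.resize(p[180:350,180:430],None,fx=3.1,fy=3.1,interpolation=2))"
```

```text
(no output)
```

View pics/t0z.png

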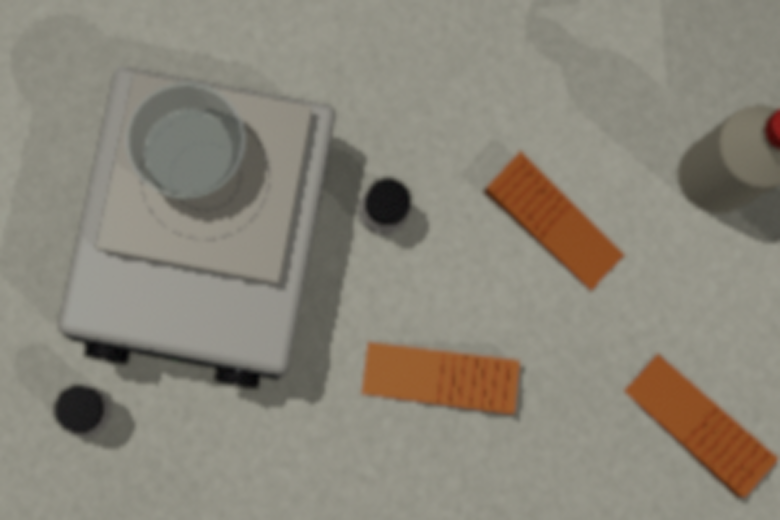

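View pics/s0z.png

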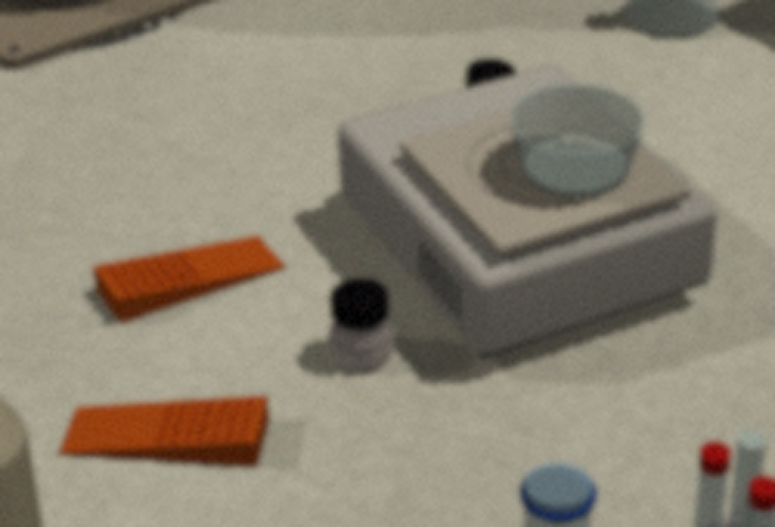

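The nearest wedge is at (0.463,-0.152), thin end towards +y, and the stud is at about (0.492,0.001). I'll move over them and take a closer wrist view.

```bash
cat > plan.py <<'E'
from h import *
import sys,json
def tool_R(yaw): # tool x yaw deg, z down
    a=np.radians(yaw); x=np.array([np.cos(a),np.sin(a),0]); z=np.array([0,0,-1.]); return np.stack([x,np.cross(z,x),z],1)
def plan(tgt,yaw,n,polar=False,g=-1,start=None):
    o=manip.get_obs()
    p=np.array(o['position']);Rm=R.from_quat(o['ee_rot'])
    if start is not None: p=np.array(start[0]);Rm=R.from_matrix(tool_R(start[1]))
    Rt=R.from_matrix(tool_R(yaw)); rv=(Rt*Rm.inv()).as_rotvec()
    P=[];tgt=np.array(tgt)
    for i in range(1,n+1):
        s=i/n
        if polar:
            r=(1-s)*np.hypot(*p[:2])+s*np.hypot(*tgt[:2]); a0=np.arctan2(p[1],p[0]);a1=np.arctan2(tgt[1],tgt[0]);a=a0+s*(a1-a0)
            q=np.array([r*np.cos(a),r*np.sin(a),(1-s)*p[2]+s*tgt[2]])
        else: q=p+s*(tgt-p)
        P.append((q,R.from_rotvec(rv*s)*Rm))
    rows=[];cp,cR=p,Rm
    for q,r in P:
        rows.append([*cR.inv().apply(q-cp).round(4),*np.degrees((cR.inv()*r).as_rotvec()).round(2),g]); cp,cR=q,r
    for k in range(0,len(rows),10): print(json.dumps(rows[k:k+10]))
    print('angles total',np.degrees(np.linalg.norm(rv)))
E
python3 -c "
from plan import *
plan([.45,-.11,.24],80,16,True)"
```

```text
[[-0.0519, -0.0123, -0.0006, -0.0, 0.0, 4.61, -1], [-0.051, -0.0125, -0.0006, -0.0, 0.0, 4.61, -1], [-0.0501, -0.0126, -0.0006, -0.0, 0.0, 4.61, -1], [-0.0492, -0.0128, -0.0006, -0.0, 0.0, 4.61, -1], [-0.0483, -0.0129, -0.0006, -0.0, 0.0, 4.61, -1], [-0.0474, -0.0131, -0.0006, -0.0, 0.0, 4.61, -1], [-0.0465, -0.0132, -0.0006, -0.0, 0.0, 4.61, -1], [-0.0456, -0.0133, -0.0006, -0.0, 0.0, 4.61, -1], [-0.0447, -0.0135, -0.0006, -0.0, 0.0, 4.61, -1], [-0.0438, -0.0136, -0.0006, -0.0, 0.0, 4.61, -1]]
[[-0.0429, -0.0137, -0.0006, -0.0, 0.0, 4.61, -1], [-0.042, -0.0138, -0.0006, -0.0, 0.0, 4.61, -1], [-0.041, -0.0139, -0.0006, -0.0, 0.0, 4.61, -1], [-0.0401, -0.014, -0.0006, -0.0, 0.0, 4.61, -1], [-0.0392, -0.014, -0.0006, -0.0, 0.0, 4.61, -1], [-0.0383, -0.0141, -0.0006, -0.0, 0.0, 4.61, -1]]
angles total 73.77650254422645
```

Request:
move_arm:
  deltas:
    - [-0.052, -0.012, 0, 0, 0, 4.6, -1]
    - [-0.051, -0.0125, 0, 0, 0, 4.6, -1]
    - [-0.05, -0.0125, 0, 0, 0, 4.6, -1]
    - [-0.049, -0.013, 0, 0, 0, 4.6, -1]
    - [-0.048, -0.013, 0, 0, 0, 4.6, -1]
    - [-0.0475, -0.013, 0, 0, 0, 4.6, -1]
    - [-0.0465, -0.013, 0, 0, 0, 4.6, -1]
    - [-0.0455, -0.0135, 0, 0, 0, 4.6, -1]
    - [-0.0445, -0.0135, 0, 0, 0, 4.6, -1]
    - [-0.044, -0.0135, 0, 0, 0, 4.6, -1]

```text
clock: 1.35
position: [0.5055, 0.1376, 0.231]
ee_rot: [0.591, 0.807, -0.0, -0.0]
ft_force: [0.1, -0.2, 0.6]
grip_width: 0.004
```

Request:
move_arm:
  deltas:
    - [-0.043, -0.0135, 0, 0, 0, 4.6, -1]
    - [-0.042, -0.014, 0, 0, 0, 4.6, -1]
    - [-0.041, -0.014, 0, 0, 0, 4.6, -1]
    - [-0.04, -0.014, 0, 0, 0, 4.6, -1]
    - [-0.039, -0.014, 0, 0, 0, 4.6, -1]
    - [-0.038, -0.014, 0, 0, 0, 4.6, -1]
    - [0, 0, 0, 0, 0, 0, -1]
    - [0, 0, 0, 0, 0, 0, -1]
    - [0, 0, 0, 0, 0, 0, -1]

```text
clock: 2.48
position: [0.4513, -0.1076, 0.2311]
ee_rot: [0.764, 0.645, -0.0, -0.0]
ft_force: [0.3, 0.1, -0.2]
grip_width: 0.003
```

```bash
python3 -c "
from plan import *
p,d,o=shot('wrist','w1');print(o['clock'],o['position'],R.from_quat(o['ee_rot']).as_matrix(),o['ft_force'],o['grip_width'],o['joint_pos'])"
```

```text
2.475 [ 0.45129347 -0.1076002   0.2311298 ] [[ 1.68379752e-01  9.85722163e-01 -2.77374511e-04]
 [ 9.85722200e-01 -1.68379764e-01 -1.80878542e-05]
 [-6.45338532e-05 -2.70368584e-04 -9.99999961e-01]] [ 0.28614076  0.12099214 -0.18506257] 0.003357952750989648 [-0.40169239 -0.05637677  0.5248209   1.89070814  0.02935825  1.300071
 -0.05460751]
```

View pics/w1.png

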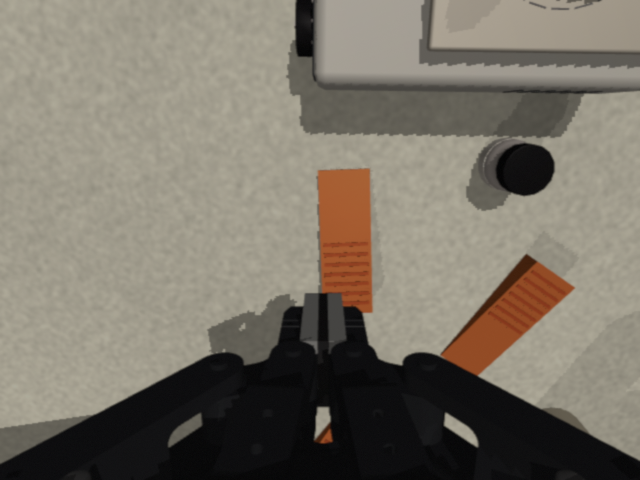

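The wrist view shows the wedge's thin end at (319–370,170), its right thick corner at (372,312), and the stirrer's front-right corner near (315,80). I'll convert these to world positions.

```bash
cat >> h.py <<'E'
def ray(n,o,u,v,z):
    c=viewer.calibration(n); r=np.array([(u-c['cx'])/c['fx'],(v-c['cy'])/c['fy'],1])
    if 'R' in c: Rw=np.array(c['R']).T; C=-Rw@np.array(c['t'])
    else:
        T=np.array(c['T_tool_cam']);Rt=R.from_quat(o['q' if 'q' in o else 'ee_rot']).as_matrix(); Rw=Rt@T[:3,:3]; C=Rt@T[:3,3]+np.array(o['pos' if 'pos' in o else 'position'])
    w=Rw@r; return C+w*(z-C[2])/w[2]
E
cat > m2.py <<'E'
from h import *
f=dict(np.load('pics/w1.npz')); p,d=f['p'],f['d']; f['ee_rot']=f['q'];f['position']=f['pos']
hsv=cv2.cvtColor(p,cv2.COLOR_RGB2HSV)
m=((hsv[...,0]<15)&(hsv[...,1]>150)&(hsv[...,2]>90)).astype(np.uint8)
n,l,s,c=cv2.connectedComponentsWithStats(m)
i=l[200,345]; print(s[i])
# edges per row
for v in range(172,312,12):
    u=np.nonzero(l[v]==i)[0]; u0,u1=u.min()-.5,u.max()+.5
    z=0.002+(v-169.5)/(313-169.5)*.02
    A=ray('wrist',f,u0,v,z);B=ray('wrist',f,u1,v,z); dz=world('wrist',d,f,[345],[v])[0,2]
    print(v,u0,u1,A[:2].round(4),B[:2].round(4),'depthz',dz.round(4))
for u in(325,345,365):
    v=np.nonzero(l[:,u]==i)[0]; print('thin',ray('wrist',f,u,v.min()-.5,.002)[:2].round(4), 'thick',v.max()+.5,ray('wrist',f,u,v.max()+.5,.022)[:2].round(4))
# stirrer deck edge points by depth
vv,uu=np.mgrid[0:140,290:640]; W=world('wrist',d,f,uu.ravel(),vv.ravel())
k=(W[:,2]>.076)&(W[:,2]<.09); w=W[k]; print('deck z',np.median(w[:,2]))
r=cv2.minAreaRect(w[:,:2].astype(np.float32)*1000);print(r,cv2.boxPoints(r).round(1).tolist())
g=W[np.abs(W[:,2])<.012];print('bench z',np.median(g[:,2]))
big=cv2.resize(p[0:110,280:640],None,fx=2.2,fy=2.2,interpolation=cv2.INTER_CUBIC); cv2.imwrite('pics/w1z.png',big[:,:,::-1])
E
python3 m2.py
```

```text
[ 318  169   54  143 6567]
172 318.5 368.5 [ 0.4512 -0.0845] [ 0.4948 -0.092 ] depthz 0.0026
184 318.5 368.5 [ 0.4495 -0.0948] [ 0.4932 -0.1023] depthz 0.004
196 318.5 369.5 [ 0.4477 -0.1051] [ 0.4925 -0.1128] depthz 0.0065
208 319.5 369.5 [ 0.4467 -0.1156] [ 0.4908 -0.1232] depthz 0.0079
220 319.5 369.5 [ 0.4449 -0.1261] [ 0.4892 -0.1337] depthz 0.0092
232 319.5 369.5 [ 0.4431 -0.1367] [ 0.4875 -0.1443] depthz 0.0108
244 320.5 370.5 [ 0.4421 -0.1475] [ 0.4867 -0.1552] depthz 0.0136
256 320.5 370.5 [ 0.4403 -0.1582] [ 0.4851 -0.1659] depthz 0.014
268 321.5 370.5 [ 0.4393 -0.1692] [ 0.4834 -0.1768] depthz 0.0162
280 321.5 370.5 [ 0.4374 -0.1801] [ 0.4817 -0.1878] depthz 0.0154
292 322.5 370.5 [ 0.4364 -0.1913] [ 0.4799 -0.1988] depthz 0.0201
304 342.5 371.5 [ 0.4527 -0.2056] [ 0.4791 -0.2101] depthz 0.0222
thin [ 0.4571 -0.0842] thick 292.5 [ 0.4388 -0.1909]
thin [ 0.4747 -0.0864] thick 305.5 [ 0.4548 -0.2068]
thin [ 0.4923 -0.0885] thick 311.5 [ 0.4721 -0.216 ]
deck z 0.08355977897616437
((571.8314208984375, -12.865158081054688), (50.665199279785156, 220.0920867919922), 79.13835144042969) [[459.0, -17.0], [675.0999755859375, -58.5], [684.7000122070312, -8.699999809265137], [468.5, 32.79999923706055]]
bench z 0.0005525195803161853
```

View pics/w1z.png

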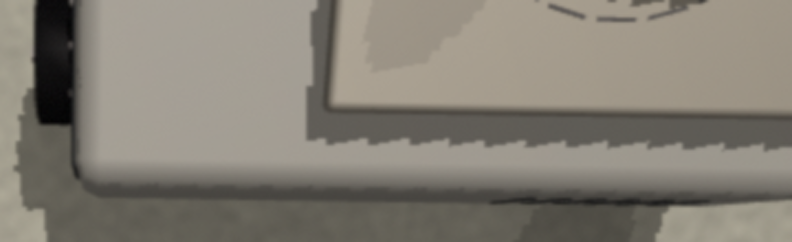

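```bash
python3 -c "
from plan import *
plan([.4516,-.246,.06],82.2,5)
plan([.4516,-.246,.008],82.2,3,start=([.4516,-.246,.06],82.2))"
```

```text
[[-0.0272, 0.0047, 0.0342, -0.0, 0.0, -0.38, -1], [-0.0273, 0.0046, 0.0342, -0.0, 0.0, -0.38, -1], [-0.0273, 0.0044, 0.0342, -0.0, 0.0, -0.38, -1], [-0.0273, 0.0042, 0.0342, -0.0, 0.0, -0.38, -1], [-0.0274, 0.004, 0.0342, -0.0, 0.0, -0.38, -1]]
angles total 1.9072259684539603
[[0.0, 0.0, 0.0173, 0.0, 0.0, 0.0, -1], [0.0, 0.0, 0.0173, 0.0, 0.0, 0.0, -1], [0.0, 0.0, 0.0173, 0.0, 0.0, 0.0, -1]]
angles total 0.0
```

Request:
move_arm:
  deltas:
    - [-0.027, 0.0046, 0.034, 0, 0, -0.4, -1]
    - [-0.027, 0.0045, 0.034, 0, 0, -0.4, -1]
    - [-0.027, 0.0044, 0.034, 0, 0, -0.4, -1]
    - [-0.0275, 0.0042, 0.034, 0, 0, -0.4, -1]
    - [-0.0275, 0.004, 0.034, 0, 0, -0.4, -1]
    - [0, 0, 0.018, 0, 0, 0, -1]
    - [0, 0, 0.018, 0, 0, 0, -1]
    - [0, 0, 0.016, 0, 0, 0, -1]
    - [0, 0, 0, 0, 0, 0, -1]
    - [0, 0, 0, 0, 0, 0, -1]

```text
clock: 3.78
position: [0.4516, -0.2463, 0.0099]
ee_rot: [0.754, 0.657, 0.0, 0.0]
ft_force: [0.1, 0.1, 0.2]
grip_width: -0.001
```

```bash
python3 -c "
from plan import *
p,d,o=shot('wrist','w2');print(o['clock'],o['position'],o['ft_force'],np.degrees(np.arctan2(*R.from_quat(o['ee_rot']).as_matrix()[1::-1,0])))"
```

```text
3.775 [ 0.45155882 -0.24633211  0.00986791] [0.07050445 0.1324268  0.24903081] 82.19710579521825
```

View pics/w2.png

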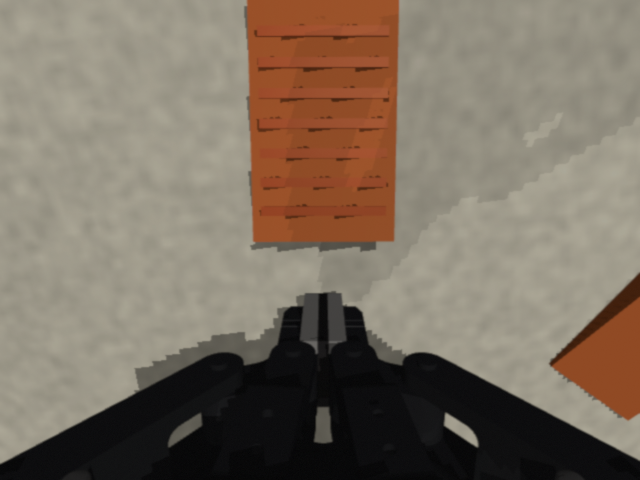

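The wrist view shows the wedge's thick end centred ahead of the fingers, at cols 252–395 and row 241. I'll open the tips slightly so the push has two contact points, then advance.

```bash
python3 -c "
from h import *
f=dict(np.load('pics/w2.npz'))
A=ray('wrist',f,252,241.5,.022);B=ray('wrist',f,395,241.5,.022);print(A,B,(A+B)/2)
A=ray('wrist',f,247,2,.0165);B=ray('wrist',f,398,2,.0165);print(A,B,(A+B)/2)
print(ray('wrist',f,323,293,.010))"
```

```text
[ 0.43262292 -0.21160469  0.022     ] [ 0.47893957 -0.2180381   0.022     ] [ 0.45578124 -0.21482139  0.022     ]
[ 0.44345574 -0.14121343  0.0165    ] [ 0.48701843 -0.14722678  0.0165    ] [ 0.46523708 -0.14422011  0.0165    ]
[ 0.45241069 -0.2381747   0.01      ]
```

Request:
move_arm:
  deltas:
    - [0.002, 0, 0, 0, 0, 0, -0.45]
    - [0.003, 0, 0, 0, 0, 0, -0.45]
    - [0.003, 0, 0, 0, 0, 0, -0.45]
    - [0.002, 0, 0, 0, 0, 0, -0.45]

```text
clock: 4.32
position: [0.4525, -0.2362, 0.0093]
ee_rot: [0.754, 0.657, 0.0, -0.0]
ft_force: [-0.3, -0.2, 0.2]
grip_width: 0.276
```

```bash
python3 -c "
from plan import *
plan([.4543,-.2240,.009],82.2,3,g=-.45)
plan([.4673,-.1319,.009],79.2,14,g=-.45,start=([.4543,-.2240,.009],82.2))"
```

```text
[[0.0041, 0.0, 0.0001, 0.0, -0.0, -0.0, -0.45], [0.0041, 0.0, 0.0001, 0.0, -0.0, -0.0, -0.45], [0.0041, 0.0, 0.0001, 0.0, -0.0, -0.0, -0.45]]
angles total 0.015489556853210466
[[0.0066, 0.0, 0.0, 0.0, 0.0, 0.21, -0.45], [0.0066, 0.0, 0.0, 0.0, 0.0, 0.21, -0.45], [0.0066, -0.0, 0.0, 0.0, 0.0, 0.21, -0.45], [0.0066, -0.0, 0.0, 0.0, 0.0, 0.21, -0.45], [0.0066, -0.0001, 0.0, 0.0, 0.0, 0.21, -0.45], [0.0066, -0.0001, 0.0, 0.0, 0.0, 0.21, -0.45], [0.0066, -0.0001, 0.0, 0.0, 0.0, 0.21, -0.45], [0.0066, -0.0001, 0.0, 0.0, 0.0, 0.21, -0.45], [0.0066, -0.0002, 0.0, 0.0, 0.0, 0.21, -0.45], [0.0066, -0.0002, 0.0, 0.0, 0.0, 0.21, -0.45]]
[[0.0066, -0.0002, 0.0, 0.0, 0.0, 0.21, -0.45], [0.0066, -0.0002, 0.0, 0.0, 0.0, 0.21, -0.45], [0.0066, -0.0003, 0.0, 0.0, 0.0, 0.21, -0.45], [0.0066, -0.0003, 0.0, 0.0, 0.0, 0.21, -0.45]]
angles total 2.9999999999999813
```

Request:
move_arm:
  deltas:
    - [0.004, 0, 0, 0, 0, 0, -0.45]
    - [0.004, 0, 0, 0, 0, 0, -0.45]
    - [0.004, 0, 0, 0, 0, 0, -0.45]
    - [0.0066, 0, 0, 0, 0, 0.2, -0.45]
    - [0.0066, 0, 0, 0, 0, 0.2, -0.45]
    - [0.0066, 0, 0, 0, 0, 0.2, -0.45]
    - [0.0066, 0, 0, 0, 0, 0.2, -0.45]
    - [0.0066, 0, 0, 0, 0, 0.2, -0.45]
    - [0.0066, 0, 0, 0, 0, 0.2, -0.45]
    - [0.0066, 0, 0, 0, 0, 0.2, -0.45]

```text
clock: 5.58
position: [0.4609, -0.1785, 0.0093]
ee_rot: [0.762, 0.648, 0.0, -0.0]
ft_force: [0.2, -1.1, -1.0]
grip_width: 0.272
```

```bash
python3 -c "
from plan import *
p,d,o=shot('wrist','w3');print(o['clock'],o['position'],o['ft_force'],np.degrees(np.arctan2(*R.from_quat(o['ee_rot']).as_matrix()[1::-1,0])))"
```

```text
5.575 [ 0.46086155 -0.17850791  0.00926675] [ 0.19045429 -1.08503668 -0.95412102] 80.75746736155743
```

View pics/w3.png

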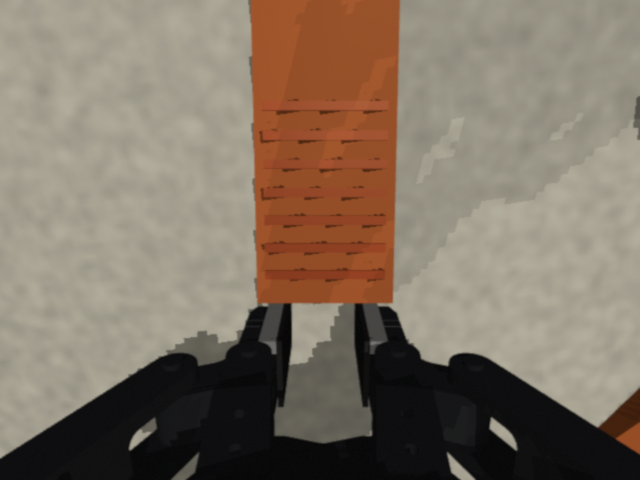

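The two fingertips are square behind the thick end (row 302), which is moving freely at about 1.1 N. I'll keep pushing.

Request:
move_arm:
  deltas:
    - [0.0066, 0, 0, 0, 0, 0.2, -0.45]
    - [0.0066, 0, 0, 0, 0, 0.2, -0.45]
    - [0.0066, 0, 0, 0, 0, 0.2, -0.45]
    - [0.0066, 0, 0, 0, 0, 0.2, -0.45]
    - [0.006, 0, 0, 0, 0, 0.2, -0.45]
    - [0.006, 0, 0, 0, 0, 0.2, -0.45]
    - [0.006, 0, 0, 0, 0, 0.2, -0.45]
    - [0, 0, 0, 0, 0, 0, -0.45]

```text
clock: 6.62
position: [0.4685, -0.1346, 0.0093]
ee_rot: [0.769, 0.639, 0.0, -0.0]
ft_force: [-0.3, 0.1, 0.1]
grip_width: 0.279
```

```bash
cat > l.py <<'E'
import sys
from plan import *
p,d,o=shot('wrist',sys.argv[1]);print(o['clock'],o['position'],o['ft_force'],np.degrees(np.arctan2(*R.from_quat(o['ee_rot']).as_matrix()[1::-1,0])))
E
python3 l.py w4
```

```text
6.625 [ 0.46851408 -0.13459365  0.00927237] [-0.29613044  0.09573285  0.08883455] 79.41171546152064
```

View pics/w4.png

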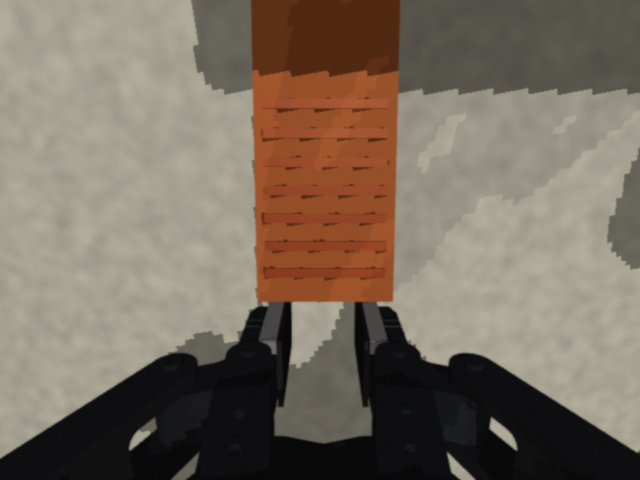

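Request:
move_arm:
  deltas:
    - [0.002, 0, 0, 0, 0, 0, -0.45]
    - [0.002, 0, 0, 0, 0, 0, -0.45]
    - [0.002, 0, 0, 0, 0, 0, -0.45]
    - [0.002, 0, 0, 0, 0, 0, -0.45]

```text
clock: 7.18
position: [0.4699, -0.1273, 0.0093]
ee_rot: [0.77, 0.639, 0.0, -0.0]
ft_force: [-0.9, -0.1, 0.0]
grip_width: 0.276
```

Request:
move_arm:
  deltas:
    - [0.001, 0, 0, 0, 0, 0, -0.45]
    - [0.001, 0, 0, 0, 0, 0, -0.45]
    - [0.001, 0, 0, 0, 0, 0, -0.45]

```text
clock: 7.55
position: [0.4704, -0.1244, 0.0093]
ee_rot: [0.77, 0.639, 0.0, -0.0]
ft_force: [0.2, -1.1, -0.1]
grip_width: 0.275
```

Request:
move_arm:
  deltas:
    - [0.001, 0, 0, 0, 0, 0, -0.45]
    - [0.001, 0, 0, 0, 0, 0, -0.45]
    - [0.001, 0, 0, 0, 0, 0, -0.45]

```text
clock: 7.92
position: [0.4709, -0.1214, 0.0093]
ee_rot: [0.77, 0.639, 0.0, -0.0]
ft_force: [-1.0, -0.1, 1.1]
grip_width: 0.278
```

Request:
move_arm:
  deltas:
    - [0.001, 0, 0, 0, 0, 0, -0.45]
    - [0.001, 0, 0, 0, 0, 0, -0.45]
    - [0.001, 0, 0, 0, 0, 0, -0.45]

```text
clock: 8.3
position: [0.4715, -0.1184, 0.0093]
ee_rot: [0.77, 0.639, 0.0, -0.0]
ft_force: [0.4, 0.0, -0.0]
grip_width: 0.273
```

Request:
move_arm:
  deltas:
    - [0.001, 0, 0, 0, 0, 0, -0.45]
    - [0.001, 0, 0, 0, 0, 0, -0.45]
    - [0.001, 0, 0, 0, 0, 0, -0.45]

```text
clock: 8.68
position: [0.4721, -0.1155, 0.0093]
ee_rot: [0.77, 0.639, 0.0, -0.0]
ft_force: [-0.0, -0.1, -0.0]
grip_width: 0.274
```

Request:
move_arm:
  deltas:
    - [0.001, 0, 0, 0, 0, 0, -0.45]
    - [0.001, 0, 0, 0, 0, 0, -0.45]
    - [0.001, 0, 0, 0, 0, 0, -0.45]

```text
clock: 9.05
position: [0.4726, -0.1128, 0.0093]
ee_rot: [0.77, 0.638, -0.0, 0.0]
ft_force: [-1.5, -2.4, 0.5]
grip_width: 0.273
```

Request:
move_arm:
  deltas:
    - [0.001, 0, 0, 0, 0, 0, -0.45]
    - [0.001, 0, 0, 0, 0, 0, -0.45]

```text
clock: 9.3
position: [0.4729, -0.1111, 0.0093]
ee_rot: [0.77, 0.638, -0.0, 0.0]
ft_force: [-1.1, -4.5, 0.8]
grip_width: 0.28
```

Request:
move_arm:
  deltas:
    - [0.001, 0, 0, 0, 0, 0, -0.45]
    - [0.001, 0, 0, 0, 0, 0, -0.45]

```text
clock: 9.55
position: [0.4732, -0.1094, 0.0093]
ee_rot: [0.77, 0.638, -0.0, 0.0]
ft_force: [-0.5, -6.9, 0.5]
grip_width: 0.277
```

```bash
python3 l.py w5
```

```text
9.55 [ 0.47321667 -0.10936957  0.00929073] [-0.52775849 -6.8833694   0.51713267] 79.33678212929887
```

View pics/w5.png

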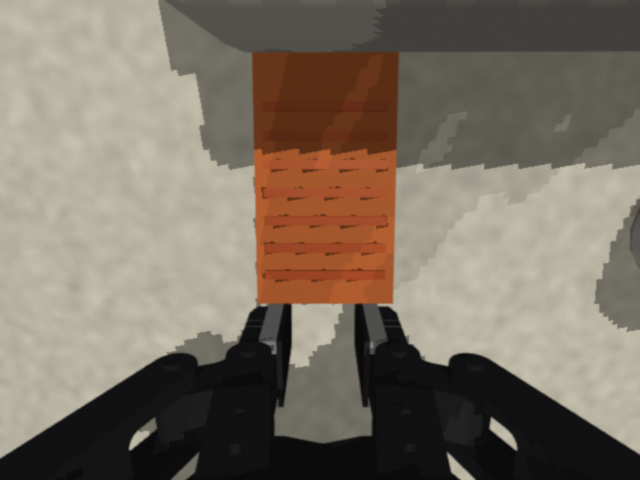

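Push force rose from about 1 N to about 7 N over the last 3 mm, so the wedge looks snug. I'll back off, check the stirrer's pose, and then do the press test.

Request:
move_arm:
  deltas:
    - [-0.01, 0, 0, 0, 0, 0, -0.45]
    - [-0.015, 0, 0, 0, 0, 0, -1]
    - [-0.005, 0, -0.045, 0, 0, 0, -1]
    - [0, 0, -0.06, 0, 0, 0, -1]
    - [0, 0, -0.06, 0, 0, 0, -1]
    - [0, 0, -0.02, 0, 0, 0, -1]
    - [0, 0, 0, 0, 0, 0, -1]
    - [0, 0, 0, 0, 0, 0, -1]

```text
clock: 10.6
position: [0.4671, -0.1383, 0.1932]
ee_rot: [0.77, 0.638, -0.0, -0.001]
ft_force: [-0.8, 0.1, -0.6]
grip_width: 0.001
```

```bash
python3 l.py w6
python3 - <<'E'
from plan import *
shot('top','t6')
f=np.load('pics/t6.npz'); p,d=f['p'],f['d']
for fn in('t0','t6'):
  d=np.load(f'pics/{fn}.npz')['d']
  vv,uu=np.mgrid[150:310,200:350]; W=world('top',d,None,uu.ravel(),vv.ravel())
  for a,b in((.075,.092),(.093,.108)):
    k=(W[:,2]>a)&(W[:,2]<b); r=cv2.minAreaRect(W[k][:,:2].astype(np.float32)*1000); print(fn,a,k.sum(),r)
    A=np.c_[W[k][:,:2]-[.59,.055],np.ones(k.sum())]
    print(np.linalg.lstsq(A,W[k][:,2],rcond=None)[0].round(4))
E
```

```text
10.6 [ 0.46713286 -0.1383489   0.19321255] [-0.78636108  0.09936115 -0.55172267] 79.3523609392026
t0 0.075 4308 ((588.8534545898438, 54.53815460205078), (189.57589721679688, 230.95382690429688), 79.4747085571289)
[0.0004 0.0021 0.0816]
t0 0.093 4257 ((618.9005126953125, 49.10872268676758), (150.1772918701172, 150.8745574951172), 79.57963562011719)
[0.0199 0.0098 0.0989]
t6 0.075 4339 ((589.3392944335938, 54.77295684814453), (189.5787353515625, 230.5812225341797), 79.45303344726562)
[-0.0026 -0.0007  0.0817]
t6 0.093 4262 ((619.3876342773438, 49.43467712402344), (150.1877899169922, 151.29461669921875), 79.43692016601562)
[0.0179 0.009  0.099 ]
```

View pics/w6.png

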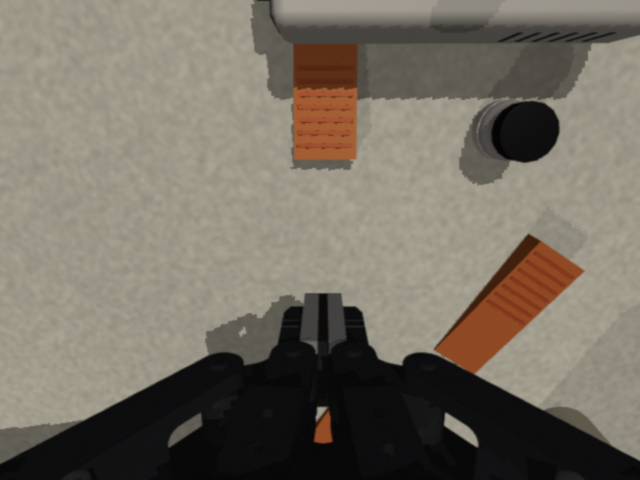

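View pics/t6.png

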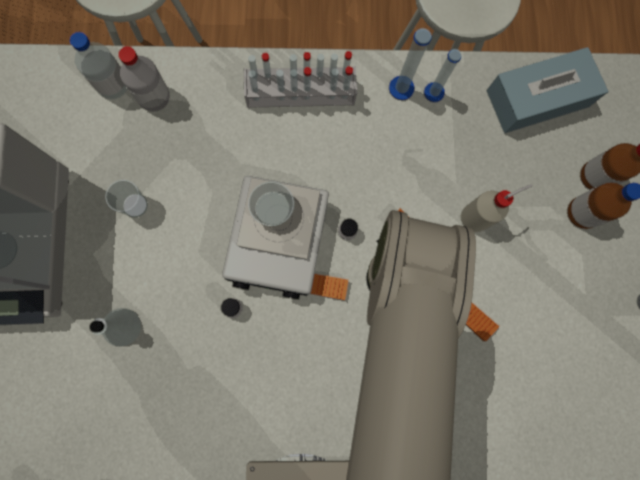

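The stirrer moved less than 1 mm and the wedge sits square under the corner. Now the press test.

```bash
python3 -c "
from plan import *
plan([.4928,.0022,.13],79.3,4)
plan([.4928,.0022,.090],79.3,4,start=([.4928,.0022,.13],79.3))"
```

```text
[[0.0357, -0.0001, 0.0157, -0.03, 0.01, 0.01, -1], [0.0357, -0.0001, 0.0157, -0.03, 0.01, 0.01, -1], [0.0357, -0.0002, 0.0157, -0.03, 0.01, 0.01, -1], [0.0357, -0.0002, 0.0157, -0.03, 0.01, 0.01, -1]]
angles total 0.13930499506566466
[[0.0, 0.0, 0.01, 0.0, 0.0, 0.0, -1], [0.0, 0.0, 0.01, 0.0, 0.0, 0.0, -1], [0.0, 0.0, 0.01, 0.0, 0.0, 0.0, -1], [0.0, 0.0, 0.01, 0.0, 0.0, 0.0, -1]]
angles total 0.0
```

Request:
move_arm:
  deltas:
    - [0.0357, 0, 0.0157, 0, 0, 0, -1]
    - [0.0357, 0, 0.0157, 0, 0, 0, -1]
    - [0.0357, 0, 0.0157, 0, 0, 0, -1]
    - [0.0357, 0, 0.0157, 0, 0, 0, -1]
    - [0, 0, 0.014, 0, 0, 0, -1]
    - [0, 0, 0.014, 0, 0, 0, -1]
    - [0, 0, 0.012, 0, 0, 0, -1]
    - [0, 0, 0, 0, 0, 0, -1]
    - [0, 0, 0.001, 0, 0, 0, -1]
    - [0, 0, 0, 0, 0, 0, -1]

```text
clock: 11.95
position: [0.4945, 0.0021, 0.0909]
ee_rot: [0.77, 0.638, 0.0, 0.0]
ft_force: [0.3, 0.2, -0.2]
grip_width: -0.004
```

Request:
move_arm:
  deltas:
    - [0, 0, 0.001, 0, 0, 0, -1]
    - [0, 0, 0.001, 0, 0, 0, -1]
    - [0, 0, 0, 0, 0, 0, -1]

```text
clock: 12.32
position: [0.4941, 0.0022, 0.0884]
ee_rot: [0.77, 0.639, 0.0, -0.0]
ft_force: [0.1, 0.3, 0.5]
grip_width: 0.0
```

Request:
move_arm:
  deltas:
    - [0, -0.001, 0.001, 0, 0, 0, -1]
    - [0, 0, 0.001, 0, 0, 0, -1]
    - [0, 0, 0, 0, 0, 0, -1]
    - [0, 0, 0, 0, 0, 0, -1]

```text
clock: 12.82
position: [0.4932, 0.0024, 0.0865]
ee_rot: [0.77, 0.639, 0.0, -0.0]
ft_force: [0.1, 0.0, -0.1]
grip_width: 0.001
```

Request:
move_arm:
  deltas:
    - [0, 0, 0.001, 0, 0, 0, -1]
    - [0, 0, 0, 0, 0, 0, -1]
    - [0, 0, 0, 0, 0, 0, -1]

```text
clock: 13.2
position: [0.4931, 0.0024, 0.0855]
ee_rot: [0.77, 0.639, 0.0, -0.0]
ft_force: [-0.6, -0.7, 0.3]
grip_width: -0.002
```

Request:
move_arm:
  deltas:
    - [0, 0, 0.0005, 0, 0, 0, -1]
    - [0, 0, 0, 0, 0, 0, -1]
    - [0, 0, 0, 0, 0, 0, -1]

```text
clock: 13.58
position: [0.4931, 0.0024, 0.085]
ee_rot: [0.77, 0.639, 0.0, -0.0]
ft_force: [1.0, 0.5, -0.5]
grip_width: 0.001
```

Request:
move_arm:
  deltas:
    - [0, 0, 0.0005, 0, 0, 0, -1]
    - [0, 0, 0, 0, 0, 0, -1]
    - [0, 0, 0, 0, 0, 0, -1]

```text
clock: 13.95
position: [0.4932, 0.0024, 0.0845]
ee_rot: [0.77, 0.639, 0.0, -0.0]
ft_force: [-0.5, -0.2, -0.2]
grip_width: 0.001
```

Request:
move_arm:
  deltas:
    - [0, 0, 0.0005, 0, 0, 0, -1]
    - [0, 0, 0, 0, 0, 0, -1]
    - [0, 0, 0, 0, 0, 0, -1]

```text
clock: 14.32
position: [0.4932, 0.0024, 0.084]
ee_rot: [0.77, 0.639, 0.0, -0.0]
ft_force: [0.2, -0.2, -0.6]
grip_width: -0.002
```

Request:
move_arm:
  deltas:
    - [0, 0, 0.0005, 0, 0, 0, -1]
    - [0, 0, 0, 0, 0, 0, -1]
    - [0, 0, 0, 0, 0, 0, -1]

```text
clock: 14.7
position: [0.4932, 0.0023, 0.0838]
ee_rot: [0.77, 0.639, 0.0, -0.0]
ft_force: [-2.2, 0.4, 5.2]
grip_width: 0.001
```

Request:
move_arm:
  deltas:
    - [0, 0, 0.0005, 0, 0, 0, -1]
    - [0, 0, 0, 0, 0, 0, -1]
    - [0, 0, 0, 0, 0, 0, -1]

```text
clock: 15.08
position: [0.4932, 0.0023, 0.0837]
ee_rot: [0.77, 0.639, 0.0, -0.0]
ft_force: [-4.1, -1.6, 11.1]
grip_width: 0.002
```

Request:
move_arm:
  deltas:
    - [0, 0, 0.0005, 0, 0, 0, -1]
    - [0, 0, 0, 0, 0, 0, -1]
    - [0, 0, 0, 0, 0, 0, -1]

```text
clock: 15.45
position: [0.4932, 0.0023, 0.0836]
ee_rot: [0.77, 0.638, 0.0, -0.0]
ft_force: [-7.0, -1.3, 17.2]
grip_width: -0.007
```

The corner is stiff: contact comes at 83.9 mm (84 mm is level) and it sinks only about 0.2 mm under 17 N. I'll ease the sideways load, settle at a firm press, and look again.

Request:
move_arm:
  deltas:
    - [0, -0.0004, -0.0002, 0, 0, 0, -1]
    - [0, -0.0004, -0.0001, 0, 0, 0, -1]
    - [0, 0, 0, 0, 0, 0, -1]
    - [0, 0, 0, 0, 0, 0, -1]

```text
clock: 15.95
position: [0.4932, 0.0024, 0.0837]
ee_rot: [0.77, 0.638, 0.001, 0.0]
ft_force: [-0.8, -0.6, 9.5]
grip_width: -0.001
```

```bash
python3 l.py w7
python3 - <<'E'
from plan import *
shot('scene','s7');shot('top','t7')
p=cv2.imread('pics/s7.png');cv2.imwrite('pics/s7z.png',cv2.resize(p[180:350,180:430],None,fx=3.1,fy=3.1,interpolation=2))
p=cv2.imread('pics/t7.png');cv2.imwrite('pics/t7z.png',cv2.resize(p[150:350,200:500],None,fx=2.6,fy=2.6,interpolation=2))
o=manip.get_obs();print(o['clock'],o['ft_force'],o['position'])
E
```

```text
15.95 [0.49315351 0.00237265 0.08369155] [-0.83402333 -0.64143859  9.46275287] 79.36016317198661
16.1 [-1.63741798 -0.50703664  8.61150551] [0.49314707 0.0023145  0.08366953]
```

View pics/w7.png

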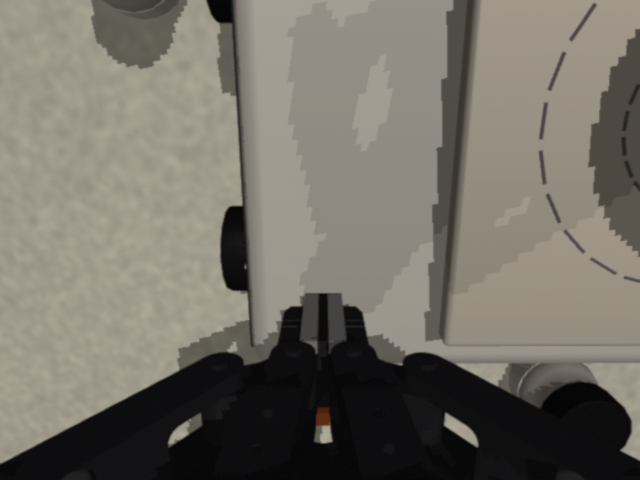

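View pics/s7z.png

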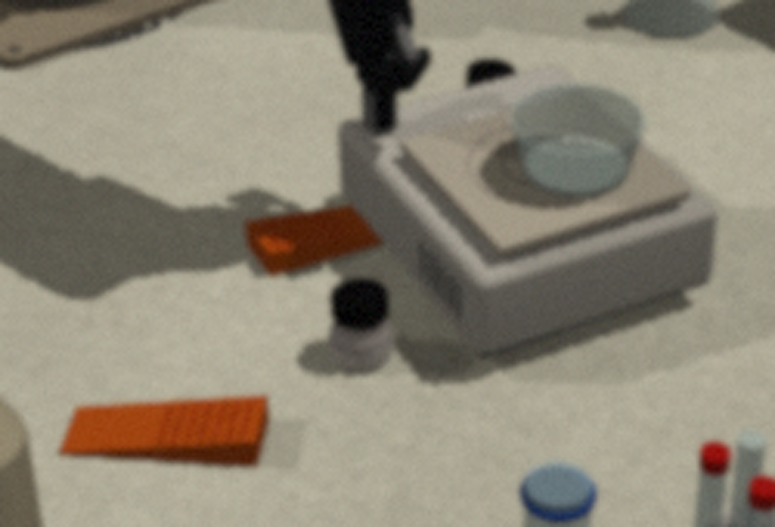

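View pics/t7z.png

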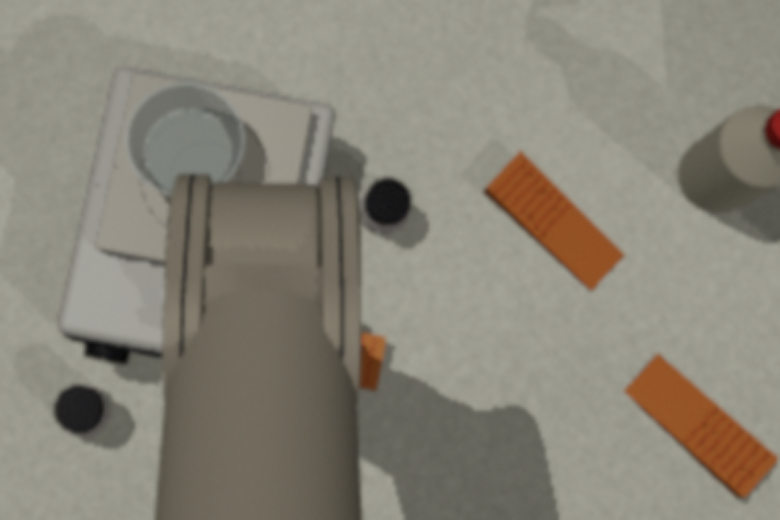

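Nothing else has moved, the wedge is seated and the stirrer is level. I'll firm the press slightly and hand in.

Request:
move_arm:
  deltas:
    - [0, -0.0002, 0.0002, 0, 0, 0, -1]
    - [0, 0, 0, 0, 0, 0, -1]
    - [0, 0, 0, 0, 0, 0, -1]
    - [0, 0, 0, 0, 0, 0, -1]

```text
clock: 16.6
position: [0.4932, 0.0024, 0.0837]
ee_rot: [0.77, 0.638, 0.001, 0.001]
ft_force: [-1.6, -0.7, 10.4]
grip_width: 0.005
```

```bash
python3 -c "
from workcell import manip
o=manip.get_obs();print(o['clock'],o['ft_force'],o['position']);print(manip.hand_in())"
```

```text
16.6 [-1.588134   -0.66575935 10.42296467] [0.49317441 0.00236091 0.08365451]
the job is handed in; nothing more can be done
None
```

The wedge is snug under the bare foot, and I handed the job in at 16.6 s with the shut fingertips still pressing the corner at about 10 N. I pushed the wedge nearest the base, thin end first, with two fingertips behind its thick end. I stopped when the push rose from about 1 N to about 7 N.

- **Press test:** the corner met the fingertip at about 83.9 mm, against 84 mm when level. It sank only about 0.2 mm under 17 N and did not rock, so no second nudge was needed.
- **Stirrer position:** the top camera showed it had shifted about 0.5 mm after the push, which is within measuring error.
- **Other objects:** nothing else had visibly moved in the last pictures, though the arm hid part of the stirrer in the final top view.
- **Sideways load:** the heaviest press also put about 7 N sideways on the stirrer. I eased that to under 2 N before handing in.
- **Sensor noise:** force readings wandered by about 1 N, so the exact point of first contact with the stud is good to 1–2 mm of wedge travel.

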